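# Uncover the chocolate block and pinch it in the ratchet clamp

### The job

Lift the lid off the chocolate block's holder by its knob and set it down flat on the empty brown board, without dropping it. Then pump the red trigger of the holder's ratchet clamp until the orange sprung pad has pushed the block against the holder's end wall and is itself pressed in by about half of its travel, and finish while still holding the trigger there, because the pinch lasts only as long as the trigger is held. Never press the pad nearly all the way in, which would crush the chocolate; move the jaw only with the trigger, and leave the pastries and the other things on the bench where they are.

Things in the scene. Friction and masses are not known exactly. Their poses are not given: they have to be found in the camera images.
- clamp: Fixed holder with ratchet clamp, base 342 x 110 x 12 mm. Origin at bench level under its middle; x is the clamp axis, the way the jaw advances; z up. Along x: red trigger, black fixed post (20 x 20 mm, centre x -85 mm, top z 148 mm), jaw, block between white walls (inner faces y +-43 mm, x 50 to 157 mm, top z 75 mm), end wall (inner face x 157 mm). Blue housing at trigger: 44 mm wide, top z 74.
- trigger: Red upright paddle, 16 mm along the clamp axis, 34 mm wide, 88 to 168 mm above the bench. Origin at bench level below it. Slides along the clamp's x only, 32 mm from rest (145 mm behind the clamp's origin) forward towards the black post; a spring (2.4 to 4.3 N) returns it. Forward it drives the rod one to one; backward it slips over the rod's teeth (8 mm pitch: up to 8 mm of a stroke is idle).
- trigger_grip (a point): Point to hold on the red paddle: its middle in x and y, 135 mm above the bench (33 mm below the paddle's top).
- rod: Clamp's toothed steel rod with blue jaw plate (76 mm wide, z 14 to 62 mm) carrying the pad. Origin at the clamp's origin when fully back; shifts along the clamp's x as the jaw advances (0 to 30 mm at the start, at most 115). About 3 N of friction keeps it where it is left. Its tail sticks out behind the trigger, 30 to 52 mm above the bench. To be driven only by the trigger.
- pad (a joint): How far the orange pad (76 x 48 mm plate, on two brass pins in front of the blue jaw plate) is pressed in towards the jaw plate: 0 m free (22 mm gap to the jaw plate) to 0.018 m at its stop. Spring 1000 N/m, so 0.009 (half) is 9 N on the block. With the trigger let go it relaxes to about 0.003.
- pad_face (a point): Centre of the orange pad's front face (38 mm above the bench), which meets the block; x along the clamp axis. The gap to the block is 45 to 90 mm at the start.
- block_center (a point): Centre of the dark brown chocolate block, 70 (along the clamp axis) x 80 x 52 mm, 0.4 kg, loose in the holder on the 12 mm base, under the lid, 0 to 12 mm short of the end wall. Fully against the end wall its centre is 122 mm ahead of the clamp's origin.
- lid: Loose pale grey rectangular lid, 126 (along the clamp axis) x 106 mm, 0.15 to 0.3 kg, lying on the holder's walls over the block. Origin in the centre of its underside, 69 mm above the bench at the start; two 6 mm deep ribs under it fit between the walls with 2 mm play.
- lid_knob (a point): Centre of the lid's black knob, a cylinder 30 mm in diameter and 22 mm high (11 mm above and below this point), 35 mm above the lid's underside; z is the lid's normal. Below it is a 10 mm high steel neck, then the plate's top 23 mm below this point.
- board: Empty brown wooden board 200 x 180 x 18 mm fixed on the bench, where the lid goes. Origin centre of its underside.
- board_top (a point): Centre of the brown board's upper face, 18 mm above the bench. With the lid lying there the knob's centre is 35 mm above this face.
- bun0: Round pastry, 74 mm wide and 60 mm high, on the light wooden pastry board at the far side; origin centre of its underside. Leave alone.
- bun1: Round pastry, 74 mm wide and 60 mm high, on the light wooden pastry board at the far side; origin centre of its underside. Leave alone.
- bun2: Round pastry, 74 mm wide and 60 mm high, on the light wooden pastry board at the far side; origin centre of its underside. Leave alone.
- tub: Open white plastic tub, 104 mm wide, 90 mm high. Origin centre of its underside. Leave alone.
- shaker: Metal shaker, 64 mm wide, 130 mm high. Origin centre of its underside. Leave alone.
- jar: Amber glass jar with white cap, 80 mm wide, 110 mm high. Origin centre of its underside. Leave alone.
- bowl: Small steel bowl, 120 mm wide, 50 mm high. Origin centre of its underside. Leave alone.
There are look-alikes about, which are no part of the job. What is shaped like the lid but blue is not meant.

How it is judged:
By the outcome, as a careful person would: the job done as asked, in the order asked, and still so for the second after the job is handed in, while the arm keeps its last pose, push and grip.
It also fails if it takes over 61 s, if anything falls off the work surface, if the arm or the gripper's body presses on something with over 40 N, if the wrist force passes 120 N, or if a joint passes its speed limit or range.

### The arm

A 6-joint arm with a two-finger parallel gripper is mounted at the origin on the work surface. World frame = base frame: x ahead of the robot, y to its left, z up, the work surface at z = 0. Lengths are in m, angles in rad, forces in N, time in s.
With the tool pointing down it reaches from about 0.35 to 0.85 m from the base axis. Payload 8.1 kg.
Tool frame: the origin (TCP) lies between the finger pads; the fingertips stand 11 mm ahead of it and the grasp point (between the pads) lies 8 mm behind it (robot.tips_ahead is the distance from the TCP to the fingertips, in m); z points along the fingers, y is the line along which they close (so a half turn about z gives the same grasp; the last joint's range is limited). The gripper opens to 93 mm and grips with 3 to 60 N. Pads are 15 mm wide; open, the fingers measure 128 mm over their backs; the gripper's body (75 mm by 188 mm) begins 65 mm behind the grasp point.
Start: joints at [1.252, 0.13, 1.488, -0, 1.523, -0.085], TCP at [0.139, 0.584, 0.23] pointing down, gripper open.
Joint ranges: [-2.96, 2.96], [-0.89, 2.26], [0.02, 2.5], [-1.34, 4.48], [0, 2.73], [-2.66, 2.66]. Speed limits (rad/s): [2.39, 2.39, 2.79, 3.14, 3.14, 3.14].

### API

Orientations are given as a rotation vector (axis times angle).
In Python, from plant import robot gives the robot as it stands. The module is installed in compiled form; this text tells all that it offers.
- The arm moves only by the tool move_arm, never from a script. Its argument "deltas" is one flat list of numbers, 7 for each row, row after row: the shift along the tool's x, y, z in m, then the turn, a rotation vector about the tool's x, y, z in rad, then the opening, from 0 (shut) to 1 (fully open). A call has 1 to 12 rows; each row is the pose to reach, as a shift and turn from the pose commanded when the call began, along the tool's axes at that moment; what a row does not reach only later rows make up. A row lasts 1/8 s, in which the tool goes at most 62.5 mm and 10.7 degrees, less where a joint would pass 70% of its speed; a pose out of reach is approached as far as the arm can. A call with a gripper value outside its range is refused whole. The fingers move at their own pace and stop on an object; "squeeze" is the grip in N (left out, the last holds). Time passes only in rows, so rows that repeat a pose let the fingers close. It gives the time, the measured TCP pose, the force, the opening and the grip force at its end, in the units of the state.
- robot.read_state(): the state, without advancing time (a new reading comes with each control period).
- robot.read_camera(name): name is "side" or "top" or "wrist"; returns (picture, depth): 420x560x3 uint8, red, green, blue; 420x560 float32, m along the optical axis (not along the pixel's ray), 0 where there is no reading.
- robot.camera_model(name): a dict with "K" (3x3 intrinsics, pixels), "R" (3x3) and "t" (3): a world point X has camera coordinates R X + t; the wrist camera has in their place "tool_from_camera" (4x4, takes a point from camera to tool coordinates, whose origin is the TCP and whose axes are the flange's). Camera axes: x right, y down, z forward; pixel columns grow to the right and rows downward; lengths in m; the calibration is good to about 2 mm. A picture is of the moment at which its call begins: read the wrist's pose just before it. camera_model takes no time and is no camera call.
- robot.close_job(): hands the job in; it is judged then, once.
Trained networks look in the newest picture that a camera, given by its name, has taken for a name from the list of things; names that differ only in an ending like _2 or _b are one class to them, and where a whole thing is asked for, a point or a joint stands for the part that bears it (a point fixed in the world has none). Each returns a list of dicts, best first, with "confidence" (0 to 1); they miss things now and then, are a little off and sometimes report something else, mostly with a low value. They report only what shows in the picture. A call takes as long as a camera call. They do not tell look-alikes from the thing itself.
- robot.recognise(camera, label): "uv" ([column, row] in pixels, amid what is visible of it).
The state is a dict: "t": time; "q": joint angles; "dq": joint speeds; "joint_torque": joint torques, N m; "tool_pos": TCP position; "orientation": TCP orientation; "force": force on the tool from outside, world axes, zero at the start; "wrist_torque": the same for the moment, N m; "opening": finger opening in m; "gripper_force": force on a finger pad.
Only numpy, scipy, OpenCV 4.12 (cv2) and the standard library are available. Lean on these libraries where they do the work, as an engineer would, in place of code of your own. Each camera call takes 0.05 s, during which the arm holds its last target. There are 200 camera calls.

## Working session

There is one attempt and no reset: what is moved stays moved. The work goes in short steps, Python scripts to look and compute and a tool call to move; the robot and the scene stay as the last step left them, time stands still between calls to the robot, and variables do not carry over. Pictures are saved under pics/ and viewed, at most 10 in all, crops included, and the job is handed in when it is done.

Besides the shell and the picture viewer there is one more tool, called as a command line: name --argument value ..., lists and objects as JSON in quotes. move_arm: Moves the arm, as the interface text tells. Its arguments: {"type":"object","properties":{"deltas":{"type":"array","items":{"type":"number"}},"squeeze":{"type":"number"}},"required":["deltas"]}

```bash
mkdir -p pics
cat > h.py <<'E'
import numpy as np, cv2
from scipy.spatial.transform import Rotation as Rn
from plant import robot
def cam(name):
    s=robot.read_state(); im,d=robot.read_camera(name); m=robot.camera_model(name); K=np.array(m["K"])
    if "R" in m: R=np.array(m["R"]);t=np.array(m["t"]); Rw=R.T; tw=-R.T@t
    else:
        T=np.array(m["tool_from_camera"]); Rt=Rn.from_rotvec(s["orientation"]).as_matrix()
        Rw=Rt@T[:3,:3]; tw=Rt@T[:3,3]+np.array(s["tool_pos"])
    v,u=np.mgrid[:420,:560]; ray=np.stack([(u-K[0,2])/K[0,0],(v-K[1,2])/K[1,1],np.ones_like(u)],-1)
    P=(ray*d[...,None])@Rw.T+tw; P[d==0]=np.nan
    return im,P,(K,Rw,tw)
def save(n,im): cv2.imwrite(f"pics/{n}.png",im[:,:,::-1])
E
python3 - <<'E'
from h import *
A=[]
for c in("top","side"):
    im,P,_=cam(c); A.append(im)
    for l in("clamp","trigger","lid","lid_knob","board","pad","block_center","rod"):
        for r in robot.recognise(c,l)[:3]:
            u,v=np.round(r["uv"]).astype(int); print(c,l,(u,v),round(r["confidence"],2),P[v,u].round(3))
    save(c,im)
print(robot.read_state())
E
```

```text
top clamp (np.int64(295), np.int64(204)) 0.73 [ 0.553 -0.099  0.073]
top clamp (np.int64(424), np.int64(252)) 0.27 [ 0.421 -0.404  0.113]
top trigger (np.int64(331), np.int64(191)) 0.61 [ 0.567 -0.181  0.167]
top lid (np.int64(226), np.int64(200)) 0.76 [0.561 0.07  0.113]
top lid (np.int64(235), np.int64(273)) 0.61 [0.386 0.056 0.047]
top lid (np.int64(170), np.int64(310)) 0.6 [0.299 0.219 0.047]
top lid_knob (np.int64(238), np.int64(272)) 0.76 [0.388 0.048 0.049]
top lid_knob (np.int64(229), np.int64(201)) 0.57 [0.558 0.063 0.117]
top lid_knob (np.int64(168), np.int64(311)) 0.57 [0.297 0.224 0.047]
top board (np.int64(124), np.int64(217)) 0.73 [0.539 0.345 0.02 ]
top pad (np.int64(272), np.int64(203)) 0.46 [ 0.558 -0.042  0.067]
top rod (np.int64(285), np.int64(197)) 0.76 [ 0.573 -0.075  0.06 ]
side clamp (np.int64(294), np.int64(229)) 0.72 [ 0.549 -0.135  0.065]
side clamp (np.int64(326), np.int64(187)) 0.5 [0.758 0.033 0.065]
side trigger (np.int64(313), np.int64(220)) 0.82 [ 0.569 -0.197  0.124]
side lid (np.int64(270), np.int64(196)) 0.9 [0.557 0.035 0.08 ]
side lid (np.int64(17
[... 845 characters left out ...]
) 0.6 [ 0.539 -0.084  0.023]
{'t': 0.9, 'q': array([ 1.25163823e+00,  1.30391335e-01,  1.48819018e+00, -8.31706297e-06,
        1.52301569e+00, -8.54014507e-02]), 'dq': array([-0.00034323,  0.00038799, -0.00019793,  0.0007515 , -0.00207642,
       -0.00048693]), 'joint_torque': array([ 1.05319355e-03, -5.59737897e+01, -4.92074203e+01,  7.68371020e-02,
        2.20147020e-02, -3.90746447e-05]), 'tool_pos': array([0.1389634 , 0.58368957, 0.2296458 ]), 'orientation': array([ 3.66347196e-01,  3.12015204e+00, -9.63125017e-06]), 'force': array([0.42614879, 0.39763723, 0.56860668]), 'wrist_torque': array([-0.02579606, -0.03344251,  0.02299446]), 'gripper_force': 0.0, 'opening': 0.09301138292919683}
```

View pics/top.png

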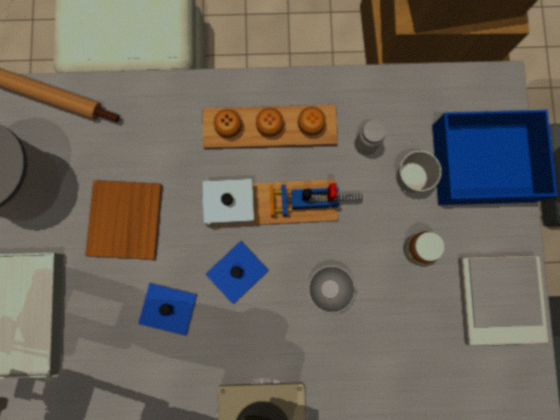

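View pics/side.png

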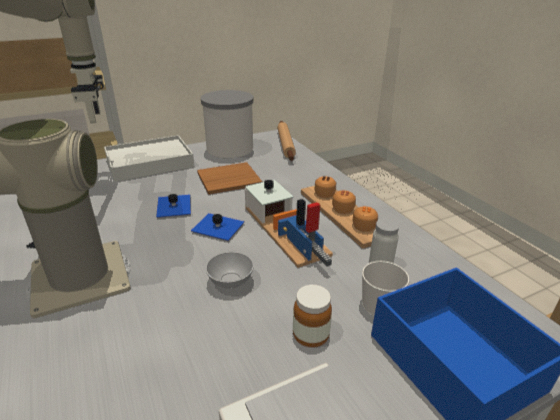

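The top view shows the lid with its knob at (228,200), the brown board at (124,219), the red trigger at (333,191), the post at (308,195), and two blue look-alike lids. The clamp axis points to the image's left, roughly world +y. Next I measure poses by height.

Run:
```python
from h import *
im,P,_=cam("top")
hsv=cv2.cvtColor(im,cv2.COLOR_RGB2HSV)
def rect(n,m):
    q=P[m]; r=cv2.minAreaRect(q[:,:2].astype(np.float32)); print(n,len(q),np.round(r[0],4),np.round(r[1],4),round(r[2],2),"med",np.median(q,0).round(4))
X,Y,Z=P[...,0],P[...,1],P[...,2]
near=lambda x,y,r:np.hypot(X-x,Y-y)<r
lid=near(.56,.065,.09)&(Z>.068)&(Z<.084)
rect("lid",lid&(hsv[...,1]<60))
rect("knob",near(.56,.065,.03)&(Z>.1))
rect("board",near(.53,.345,.15)&(Z>.012)&(Z<.026)&(hsv[...,1]>90))
red=(near(.567,-.18,.06))&(Z>.155)&(hsv[...,1]>150)&((hsv[...,0]<8)|(hsv[...,0]>172))
rect("trig",red)
rect("post",near(.56,-.12,.05)&(Z>.138)&(Z<.155)&(hsv[...,2]<70))
rect("basebrown",near(.55,-.1,.14)&(Z>.006)&(Z<.018)&(hsv[...,1]>90))
o=near(.55,-.04,.07)&(hsv[...,1]>150)&(hsv[...,0]>8)&(hsv[...,0]<22)&(Z>.03); rect("pad",o)
s=robot.read_state(); print(Rn.from_rotvec(s["orientation"]).as_matrix().round(3))
print(robot.camera_model("wrist")["tool_from_camera"])
```

```text
lid 1437 [0.5647 0.0691] [0.1087 0.1274] 1.9 med [0.5634 0.0702 0.0813]
knob 123 [0.5651 0.0688] [0.0287 0.0279] 42.57 med [0.5642 0.0677 0.1155]
board 5171 [0.534  0.3472] [0.1816 0.2003] 85.55 med [0.5321 0.3464 0.0192]
trig 96 [ 0.5702 -0.1858] [0.0153 0.0328] 89.84 med [ 0.5693 -0.1853  0.1687]
post 71 [ 0.5681 -0.126 ] [0.0193 0.0185] 87.86 med [ 0.5677 -0.1257  0.1483]
basebrown 2003 [ 0.5694 -0.0884] [0.1127 0.2457] 1.41 med [ 0.5508 -0.0746  0.0133]
pad 167 [ 0.5678 -0.0631] [0.0763 0.0528] 1.19 med [ 0.5669 -0.0436  0.0596]
[[-0.973  0.232  0.   ]
 [ 0.232  0.973  0.   ]
 [-0.     0.    -1.   ]]
[[-1.14115220e-03 -9.56270823e-01 -2.92480444e-01  8.14068460e-02]
 [ 9.99999327e-01 -1.02974299e-03 -5.34867411e-04  6.36929216e-04]
 [ 2.10298412e-04 -2.92480858e-01  9.56271355e-01 -1.54680469e-01]
 [ 0.00000000e+00  0.00000000e+00  0.00000000e+00  1.00000000e+00]]
```

move_arm --deltas '[-0.534,-0.402,0,0,0,1.3125,1,-0.534,-0.402,0,0,0,1.3125,1,-0.534,-0.402,0,0,0,1.3125,1,-0.534,-0.402,0,0,0,1.3125,1,-0.534,-0.402,0,0,0,1.3125,1,-0.534,-0.402,0,0,0,1.3125,1,-0.534,-0.402,0,0,0,1.3125,1,-0.534,-0.402,0,0,0,1.3125,1,-0.534,-0.402,0,0,0,1.3125,1,-0.534,-0.402,0,0,0,1.3125,1,-0.534,-0.402,0,0,0,1.3125,1,-0.534,-0.402,0,0,0,1.3125,1]'

```text
t: 2.45
tool_pos: [0.5665, 0.0662, 0.2293]
orientation: [2.198, 2.244, -0.001]
force: [0.6, 0.1, -0.6]
opening: 0.0935
gripper_force: 0.0
```

move_arm --deltas '[0,0,0,0,0,0,1,0,0,0,0,0,0,1]'

```text
t: 2.7
tool_pos: [0.5648, 0.07, 0.2298]
orientation: [-2.192, -2.25, -0.0]
force: [-0.7, 0.5, 0.3]
opening: 0.0928
gripper_force: 0.0
```

```bash
cat > look.py <<'E'
from h import *
import sys
im,P,_=cam("wrist"); save(sys.argv[1],im)
s=robot.read_state(); Rt=Rn.from_rotvec(s["orientation"]).as_matrix()
print("pos",s["tool_pos"].round(4),"x",Rt[:,0].round(3),"z",Rt[:,2].round(3),"t",s["t"])
hsv=cv2.cvtColor(im,cv2.COLOR_RGB2HSV)
X,Y,Z=P[...,0],P[...,1],P[...,2]
near=lambda x,y,r:np.hypot(X-x,Y-y)<r
def rect(n,m):
    q=P[m]
    if len(q)<20: print(n,len(q)); return
    r=cv2.minAreaRect(q[:,:2].astype(np.float32)); c=np.array([*r[0],np.median(q[:,2])])
    print(n,len(q),c.round(4),np.round(r[1],4),round(r[2],2),"in tool",((c-s["tool_pos"])@Rt).round(4))
rect("knobtop",near(.56,.067,.04)&(Z>.108)&(Z<.125)&(hsv[...,2]<110))
rect("lid",near(.56,.067,.1)&(Z>.072)&(Z<.088)&(hsv[...,1]<60))
rect("board",near(.534,.347,.16)&(Z>.010)&(Z<.026)&(hsv[...,1]>90))
rect("trig",near(.57,-.175,.07)&(Z>.155)&(Z<.18)&(hsv[...,1]>150))
rect("post",near(.57,-.125,.04)&(Z>.140)&(Z<.155))
E
python3 look.py w1
```

```text
pos [0.5648 0.0701 0.2298] x [-0.026  1.     0.   ] z [ 0.  0. -1.] t 2.75
knobtop 1012 [0.5662 0.0705 0.1145] [0.0288 0.0286] 49.56 in tool [0.0004 0.0014 0.1153]
lid 14487 [0.5655 0.0699 0.0807] [0.11   0.1256] 1.0 in tool [-0.0002  0.0007  0.1491]
board 0
trig 0
post 0
```

View pics/w1.png

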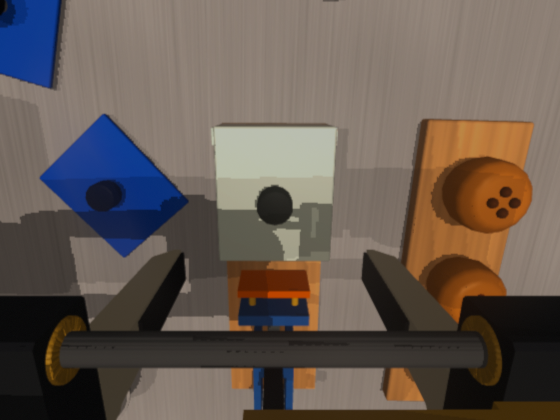

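The wrist view shows the pale lid's knob at (274,205), centred between the fingers to about 1 mm. I'll descend and grip.

move_arm --deltas '[0,0.001,0.05,0,0,0,1,0,0.001,0.09,0,0,0,1,0,0.001,0.115,0,0,0,1,0,0.001,0.131,0,0,0,1,0,0.001,0.132,0,0,0,1,0,0.001,0.132,0,0,0,0,0,0.001,0.132,0,0,0,0,0,0.001,0.132,0,0,0,0,0,0.001,0.132,0,0,0,0,0,0.001,0.132,0,0,0,0,0,0.001,0.132,0,0,0,0,0,0.001,0.132,0,0,0,0]' --squeeze 30

```text
t: 4.25
tool_pos: [0.5663, 0.0689, 0.0976]
orientation: [-2.194, -2.248, 0.0]
force: [-0.5, -1.2, 0.2]
opening: 0.0296
gripper_force: 30.0
```

move_arm --deltas '[0,0,-0.01,0,0,0,0,0,0,-0.02,0,0,0,0,0,0,-0.035,0,0,0,0,0,0,-0.055,0,0,0,0,0,0,-0.08,0,0,0,0,0,0,-0.1,0,0,0,0,0,0,-0.1,0,0,0,0,0,0,-0.1,0,0,0,0]'

```text
t: 5.25
tool_pos: [0.566, 0.0689, 0.197]
orientation: [-2.194, -2.248, 0.001]
force: [-0.3, 0.2, -3.4]
opening: 0.0295
gripper_force: 30.0
```

move_arm --deltas '[0.02,-0.002,0,0,0,0,0,0.055,-0.005,0,0,0,0,0,0.095,-0.009,0,0,0,0,0,0.135,-0.012,0,0,0,0,0,0.175,-0.016,0,0,0,0,0,0.215,-0.019,0,0,0,0,0,0.25,-0.022,0,0,0,0,0,0.272,-0.024,0,0,0,0,0,0.279,-0.025,0,0,0,0,0,0.279,-0.025,0,0,0,0,0,0.279,-0.025,0,0,0,0,0]'

```text
t: 6.62
tool_pos: [0.5348, 0.3461, 0.1976]
orientation: [2.195, 2.247, -0.001]
force: [-0.3, 0.5, -1.8]
opening: 0.0295
gripper_force: 30.0
```

```bash
python3 look.py w2
python3 - <<'E'
from h import *
im,P,_=cam("top"); save("top2",im); s=robot.read_state(); print(s["tool_pos"],s["force"],s["opening"])
m=(np.abs(P[...,0]-.534)<.13)&(np.abs(P[...,1]-.347)<.13)
E
```

```text
pos [0.5349 0.3461 0.1977] x [-0.023  1.    -0.   ] z [ 0. -0. -1.] t 6.675
knobtop 0
lid 1
board 10687 [0.5348 0.3496 0.0177] [0.1783 0.1998] 85.37 in tool [ 0.0035 -0.      0.18  ]
trig 0
post 0
[0.53490861 0.34620027 0.19776762] [-0.18102585 -0.48403929 -3.36729398] 0.0294954159355213
```

View pics/w2.png

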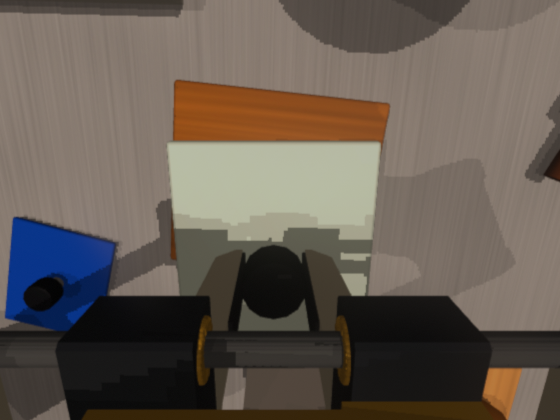

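The lid hangs level, plate at (275,220), over the board (visible edges at rows 80–110). I'll lower it, turned slightly to match the board.

move_arm --deltas '[0.003,0,0.03,0,0,0.05,0,0.003,0,0.065,0,0,0.09,0,0.003,0,0.1,0,0,0.09,0,0.003,0,0.125,0,0,0.09,0,0.003,0,0.138,0,0,0.09,0,0.003,0,0.144,0,0,0.09,0,0.003,0,0.147,0,0,0.09,0,0.003,0,0.149,0,0,0.09,0,0.003,0,0.149,0,0,0.09,0,0.003,0,0.149,0,0,0.09,0]'

```text
t: 7.98
tool_pos: [0.5347, 0.3504, 0.0492]
orientation: [2.293, 2.147, 0.001]
force: [-0.1, -0.1, -2.5]
opening: 0.0291
gripper_force: 30.0
```

move_arm --deltas '[0,0,0.001,0,0,0,0,0,0,0.002,0,0,0,0,0,0,0.002,0,0,0,0]'

```text
t: 8.35
tool_pos: [0.5344, 0.3503, 0.0466]
orientation: [2.293, 2.148, 0.0]
force: [0.0, -0.2, -1.8]
opening: 0.0296
gripper_force: 30.0
```

move_arm --deltas '[0,0,0.001,0,0,0,0,0,0,0.001,0,0,0,0]'

```text
t: 8.6
tool_pos: [0.5345, 0.3503, 0.0466]
orientation: [2.293, 2.148, 0.0]
force: [-3.8, -2.0, 5.2]
opening: 0.0293
gripper_force: 30.0
```

move_arm --deltas '[0,0,0,0,0,0,0.75,0,0,0,0,0,0,0.75,0,0,0,0,0,0,0.75,0,0,0,0,0,0,0.75,0,0,-0.02,0,0,0,0.75,0,0,-0.06,0,0,0,0.75,0,0,-0.11,0,0,0,0.75,0,0,-0.17,0,0,0,0.75,0,0,-0.2,0,0,0,0.75,0,0,-0.2,0,0,0,0.75]'

```text
t: 9.85
tool_pos: [0.5363, 0.3513, 0.2515]
orientation: [2.291, 2.146, 0.013]
force: [-0.1, -0.3, -0.9]
opening: 0.0699
gripper_force: 0.0
```

Run:
```python
from h import *
s=robot.read_state(); Rt=Rn.from_rotvec(s["orientation"]).as_matrix(); print(s["tool_pos"],Rt.round(3))
im,P,_=cam("wrist"); save("w3",im)
b=(np.hypot(P[...,0]-.534,P[...,1]-.35)<.09)&(P[...,2]>.022)&(P[...,2]<.04)
q=P[b]; print(len(q),q.mean(0).round(4),np.linalg.lstsq(np.c_[q[:,:2]-q[:,:2].mean(0),np.ones(len(q))],q[:,2],rcond=None)[0].round(4))
a=np.deg2rad(91.3); x=np.array([np.cos(a),np.sin(a),0]); g=np.array([.5698,-.186,.243])
R2=np.c_[x,np.cross([0,0,-1],x),[0,0,-1]]
print("delta",((g-s["tool_pos"])@Rt).round(4),Rn.from_matrix(Rt.T@R2).as_rotvec().round(4))
```

```text
[0.53626061 0.35129614 0.2514907 ] [[ 0.065  0.998  0.008]
 [ 0.998 -0.065  0.004]
 [ 0.005  0.007 -1.   ]]
9978 [0.5354 0.3554 0.0297] [-0.     -0.0008  0.0297]
delta [-0.534   0.0685  0.0065] [ 0.0074 -0.0043 -0.0881]
```

View pics/w3.png

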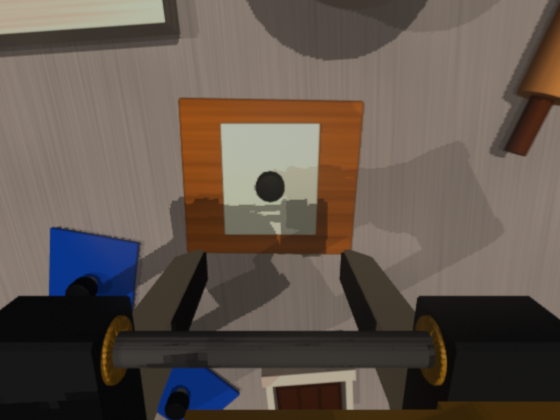

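The wrist view shows the lid flat on the board (lid centre at (270,180)), and its fitted plane is level at the expected 29.7 mm. Next the trigger.

move_arm --deltas '[-0.533,0.07,0,0,0,-0.09,0.75,-0.533,0.07,0,0,0,-0.09,0.75,-0.533,0.07,0,0,0,-0.09,0.75,-0.533,0.07,0,0,0,-0.09,0.75,-0.533,0.07,0,0,0,-0.09,0.75,-0.533,0.07,0,0,0,-0.09,0.75,-0.533,0.07,0,0,0,-0.09,0.75,-0.533,0.07,0,0,0,-0.09,0.75,-0.533,0.07,0,0,0,-0.09,0.75,-0.533,0.07,0,0,0,-0.09,0.75,-0.533,0.07,0,0,0,-0.09,0.75,-0.533,0.07,0,0,0,-0.09,0.75]'

```text
t: 11.4
tool_pos: [0.5692, -0.1847, 0.2451]
orientation: [-2.192, -2.249, 0.0]
force: [0.3, 0.5, -0.2]
opening: 0.0699
gripper_force: 0.0
```

```bash
cat > gap.py <<'E'
from h import *
import sys
# clamp frame: origin O, axis a
O=np.array([.5668,-.041]); a=np.array([-np.sin(np.deg2rad(1.3)),np.cos(np.deg2rad(1.3))]); b=np.array([a[1],-a[0]])
def meas(c,name=None):
    im,P,_=cam(c)
    if name: save(name,im)
    hsv=cv2.cvtColor(im,cv2.COLOR_RGB2HSV); H,S,V=hsv[...,0],hsv[...,1],hsv[...,2]
    d=P[...,:2]-O; A=d@a; B=d@b; Z=P[...,2]
    pr=lambda n,m:print(c,n,m.sum(),"A",np.round(np.nanpercentile(A[m],[2,10,50,90,98]),4) if m.sum()>5 else "","B",np.round(np.nanpercentile(B[m],[2,98]),4) if m.sum()>5 else "", "Z",np.round(np.nanmedian(Z[m]),4) if m.sum()>5 else "")
    inn=(np.abs(B)<.036)
    pr("padtop",inn&(A>-.08)&(A<.13)&(Z>.052)&(Z<.07)&(S>150)&(H<22)&(V>60))
    pr("jaw",inn&(A>-.08)&(A<.13)&(Z>.052)&(Z<.07)&(S>120)&(H>95)&(H<130))
    pr("block",inn&(A>.05)&(A<.165)&(Z>.056)&(Z<.07)&(V<110)&((H<25)|(H>165)))
    pr("trigtop",(np.abs(B)<.03)&(A>-.2)&(A<-.09)&(Z>.16)&(Z<.175)&(S>150))
    pr("post",(np.abs(B)<.02)&(A>-.11)&(A<-.06)&(Z>.143)&(Z<.153))
if __name__=="__main__":
    for i,c in enumerate(sys.argv[2:]): meas(c,sys.argv[1]+c)
E
python3 gap.py g1 wrist top; python3 look.py w4
```

```text
wrist padtop 999 A [-0.003  -0.0028  0.0004  0.0043  0.005 ] B [-0.0344  0.0347] Z 0.0615
wrist jaw 1116 A [-0.0367 -0.0358 -0.0309 -0.0265 -0.0257] B [-0.0344  0.0349] Z 0.0618
wrist block 0 A  B  Z 
wrist trigtop 998 A [-0.1507 -0.149  -0.1425 -0.137  -0.1365] B [-0.0142  0.017 ] Z 0.1672
wrist post 749 A [-0.0938 -0.092  -0.0842 -0.0766 -0.0748] B [-0.008   0.0107] Z 0.1471
top padtop 529 A [-0.0025  0.0014  0.103   0.1242  0.1288] B [-0.0329  0.0346] Z 0.0657
top jaw 104 A [-0.0366 -0.0353 -0.0316 -0.0276 -0.027 ] B [-0.0354  0.034 ] Z 0.0629
top block 722 A [0.0771 0.0825 0.1112 0.1393 0.1453] B [-0.0345  0.0344] Z 0.0659
top trigtop 1 A  B  Z 
top post 4 A  B  Z 
pos [ 0.5695 -0.1851  0.2457] x [-0.026  1.     0.   ] z [ 0.  0. -1.] t 11.55
knobtop 0
lid 0
board 0
trig 1082 [ 0.5711 -0.1847  0.167 ] [0.0332 0.0153] 0.5 in tool [0.0004 0.0016 0.0787]
post 736 [ 0.5701 -0.1255  0.1471] [0.0196 0.0192] 1.34 in tool [0.0596 0.0021 0.0986]
```

View pics/w4.png

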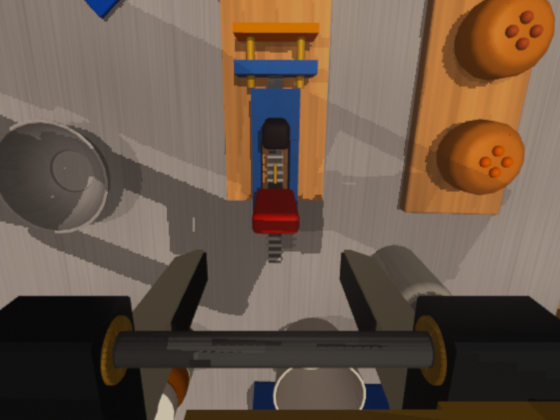

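The wrist view shows the trigger at (276,210), the post at (275,133), the jaw at (275,67) and the pad at (275,30). The gap to the block is about 73 mm, and the jaw needs roughly 91 mm of advance. I'll grip the paddle across its width.

move_arm --deltas '[0,0.0015,0.04,0,0,0,0.75,0,0.0015,0.08,0,0,0,0.75,0,0.0015,0.11,0,0,0,0.75,0,0.0015,0.118,0,0,0,0.75,0,0.0015,0.118,0,0,0,0.75,0,0.0015,0.118,0,0,0,0,0,0.0015,0.118,0,0,0,0,0,0.0015,0.118,0,0,0,0,0,0.0015,0.118,0,0,0,0,0,0.0015,0.118,0,0,0,0]' --squeeze 50

```text
t: 12.8
tool_pos: [0.571, -0.1862, 0.128]
orientation: [2.194, 2.248, 0.0]
force: [0.8, 0.3, 1.9]
opening: 0.0337
gripper_force: 50.0
```

move_arm --deltas '[0.006,0,0,0,0,0,0,0.012,0,0,0,0,0,0,0.018,0,0,0,0,0,0,0.024,0,0,0,0,0,0,0.03,0,0,0,0,0,0,0.031,0,0,0,0,0,0,0.031,0,0,0,0,0,0]'

```text
t: 13.68
tool_pos: [0.5703, -0.1558, 0.128]
orientation: [2.193, 2.247, -0.001]
force: [1.2, -6.9, 1.7]
opening: 0.0335
gripper_force: 50.0
```

```bash
python3 gap.py g2 wrist top
```

```text
wrist padtop 614 A [0.0219 0.022  0.0222 0.0224 0.0226] B [-0.0343  0.0345] Z 0.0572
wrist jaw 2775 A [-0.0118 -0.0111 -0.0062 -0.0014 -0.0004] B [-0.0345  0.0345] Z 0.0617
wrist block 0 A  B  Z 
wrist trigtop 2958 A [-0.1167 -0.1154 -0.1095 -0.1062 -0.1057] B [-0.0149  0.0172] Z 0.1668
wrist post 3070 A [-0.1075 -0.1065 -0.088  -0.0767 -0.0749] B [-0.0176  0.0183] Z 0.1473
top padtop 528 A [0.0222 0.026  0.1018 0.1244 0.129 ] B [-0.033   0.0341] Z 0.0658
top jaw 96 A [-0.074  -0.0581 -0.0073 -0.0039 -0.003 ] B [-0.0316  0.0332] Z 0.063
top block 719 A [0.0771 0.0826 0.1105 0.139  0.145 ] B [-0.0348  0.0343] Z 0.0659
top trigtop 0 A  B  Z 
top post 39 A [-0.0876 -0.0872 -0.0821 -0.077  -0.0755] B [-0.0079  0.0085] Z 0.1482
```

move_arm --deltas '[-0.01,0,0,0,0,0,0,-0.02,0,0,0,0,0,0,-0.031,0,0,0,0,0,0,-0.031,0,0,0,0,0,0,-0.031,0,0,0,0,0,0,-0.024,0,0,0,0,0,0,-0.018,0,0,0,0,0,0,-0.012,0,0,0,0,0,0,-0.006,0,0,0,0,0,0,0,0,0,0,0,0,0,0,0,0,0,0,0,0]'

```text
t: 15.15
tool_pos: [0.5703, -0.1556, 0.128]
orientation: [2.193, 2.247, -0.001]
force: [-0.3, -6.1, 3.3]
opening: 0.0336
gripper_force: 50.0
```

```bash
python3 gap.py g3 wrist top | grep -v post
```

```text
wrist padtop 0 A  B  Z 
wrist jaw 2909 A [0.0125 0.0127 0.017  0.0215 0.0224] B [-0.0344  0.0343] Z 0.0616
wrist block 0 A  B  Z 
wrist trigtop 2953 A [-0.1164 -0.1151 -0.1093 -0.1059 -0.1055] B [-0.0149  0.0173] Z 0.1669
top padtop 535 A [0.0463 0.0503 0.1022 0.1246 0.129 ] B [-0.033   0.0344] Z 0.0653
top jaw 115 A [-0.0746 -0.0546  0.0161  0.0207  0.0212] B [-0.0348  0.0331] Z 0.0628
top block 719 A [0.0771 0.0825 0.1114 0.1393 0.1448] B [-0.0348  0.0343] Z 0.0656
top trigtop 0 A  B  Z
```

move_arm --deltas '[-0.01,0,0,0,0,0,0,-0.02,0,0,0,0,0,0,-0.031,0,0,0,0,0,0,-0.031,0,0,0,0,0,0,-0.031,0,0,0,0,0,0,-0.024,0,0,0,0,0,0,-0.018,0,0,0,0,0,0,-0.012,0,0,0,0,0,0,-0.006,0,0,0,0,0,0,0,0,0,0,0,0,0,0,0,0,0,0,0,0]'

```text
t: 16.62
tool_pos: [0.5704, -0.1562, 0.128]
orientation: [2.194, 2.247, -0.001]
force: [0.3, -4.8, 5.1]
opening: 0.0337
gripper_force: 50.0
```

```bash
python3 gap.py g4 wrist top | grep -v post
```

```text
wrist padtop 0 A  B  Z 
wrist jaw 15 A [-0.0497 -0.0497 -0.0496 -0.0495 -0.0495] B [-0.0192 -0.0111] Z 0.0664
wrist block 0 A  B  Z 
wrist trigtop 2961 A [-0.1169 -0.1157 -0.1098 -0.1065 -0.1061] B [-0.0148  0.0172] Z 0.1669
top padtop 592 A [0.0687 0.0732 0.0993 0.1238 0.1287] B [-0.0332  0.034 ] Z 0.0655
top jaw 122 A [-0.0771 -0.0579  0.0396  0.0438  0.0453] B [-0.034   0.0342] Z 0.0627
top block 703 A [0.0785 0.084  0.1119 0.1397 0.1451] B [-0.0345  0.0343] Z 0.0657
top trigtop 0 A  B  Z
```

move_arm --deltas '[-0.01,0,0,0,0,0,0,-0.02,0,0,0,0,0,0,-0.031,0,0,0,0,0,0,-0.031,0,0,0,0,0,0,-0.031,0,0,0,0,0,0,-0.026,0,0,0,0,0,0,-0.021,0,0,0,0,0,0,-0.016,0,0,0,0,0,0,-0.014,0,0,0,0,0,0,-0.014,0,0,0,0,0,0,-0.014,0,0,0,0,0,0]'

```text
t: 18.1
tool_pos: [0.5707, -0.1709, 0.1279]
orientation: [2.194, 2.246, -0.001]
force: [1.6, -8.9, 4.1]
opening: 0.0341
gripper_force: 50.0
```

```bash
python3 gap.py g5 top side| grep -v post; python3 -c "
from h import *
F=[]
for i in range(4): robot.read_camera('side'); F.append(robot.read_state()['force'])
print(np.mean(F,0))"
```

```text
top padtop 537 A [0.0744 0.0786 0.1015 0.1239 0.1285] B [-0.0336  0.0345] Z 0.0656
top jaw 112 A [-0.0758  0.045   0.0489  0.0534  0.054 ] B [-0.0337  0.0353] Z 0.0628
top block 705 A [0.0842 0.0896 0.1174 0.1456 0.1508] B [-0.035   0.0346] Z 0.0659
top trigtop 0 A  B  Z 
side padtop 157 A [0.069  0.071  0.0814 0.121  0.1273] B [-0.0263  0.0323] Z 0.062
side jaw 117 A [-0.0762 -0.0678  0.0409  0.0473  0.0509] B [-0.0341  0.0322] Z 0.0588
side block 207 A [0.0824 0.087  0.1133 0.1412 0.1538] B [-0.0277  0.0318] Z 0.0634
side trigtop 52 A [-0.1425 -0.1416 -0.1382 -0.1322 -0.1277] B [-0.0127  0.018 ] Z 0.1654
[ 1.19792099 -8.20300922  4.3625023 ]
```

move_arm --deltas '[0.002,0,0,0,0,0,0,0.003,0,0,0,0,0,0,0.003,0,0,0,0,0,0,0.003,0,0,0,0,0,0]'

```text
t: 18.9
tool_pos: [0.5706, -0.1682, 0.128]
orientation: [2.194, 2.246, -0.001]
force: [1.6, -10.6, 3.5]
opening: 0.0337
gripper_force: 50.0
```

```bash
cat > f.py <<'E'
from h import *
from gap import *
import sys
F=[]
for i in range(4): robot.read_camera('side'); F.append(robot.read_state()['force'])
s=robot.read_state(); print(np.mean(F,0).round(2),s["tool_pos"].round(4))
meas("top","t"+sys.argv[1])
E
python3 f.py a | grep -v t.p\ po
```

```text
[ 1.05 -9.49  3.75] [ 0.5706 -0.1682  0.128 ]
top padtop 500 A [0.0768 0.0804 0.1022 0.1242 0.1287] B [-0.033   0.0342] Z 0.0653
top jaw 115 A [-0.0731  0.0474  0.0514  0.0561  0.0566] B [-0.0338  0.0333] Z 0.0636
top block 690 A [0.0869 0.0923 0.1204 0.1484 0.1542] B [-0.0345  0.0343] Z 0.0656
top trigtop 0 A  B  Z
```

move_arm --deltas '[0.002,0,0,0,0,0,0,0.002,0,0,0,0,0,0,0.002,0,0,0,0,0,0]'

```text
t: 19.52
tool_pos: [0.5706, -0.1662, 0.1279]
orientation: [2.194, 2.246, -0.001]
force: [0.9, -9.1, 4.0]
opening: 0.0337
gripper_force: 50.0
```

```bash
python3 f.py b | grep -v t.p\ po
```

```text
[  1.19 -10.09   3.42] [ 0.5706 -0.1662  0.1279]
top padtop 507 A [0.0788 0.0824 0.1031 0.1242 0.129 ] B [-0.0331  0.0348] Z 0.0657
top jaw 115 A [-0.0755  0.0492  0.0536  0.0578  0.0586] B [-0.0339  0.0332] Z 0.0631
top block 705 A [0.0888 0.0941 0.1212 0.1494 0.1548] B [-0.0345  0.0345] Z 0.0659
top trigtop 0 A  B  Z
```

move_arm --deltas '[0.002,0,0,0,0,0,0,0.003,0,0,0,0,0,0,0.003,0,0,0,0,0,0]'

```text
t: 20.15
tool_pos: [0.5705, -0.1636, 0.128]
orientation: [2.194, 2.245, -0.002]
force: [1.8, -12.6, 3.9]
opening: 0.0339
gripper_force: 50.0
```

```bash
python3 f.py c | grep -v t.p\ po
```

```text
[  1.87 -12.23   3.04] [ 0.5705 -0.1637  0.128 ]
top padtop 494 A [0.0788 0.0823 0.1032 0.1245 0.1286] B [-0.0334  0.0342] Z 0.0657
top jaw 119 A [-0.0753  0.0506  0.0554  0.0598  0.061 ] B [-0.0333  0.0335] Z 0.0635
top block 697 A [0.0889 0.0943 0.1217 0.1495 0.1553] B [-0.0344  0.0346] Z 0.0659
top trigtop 0 A  B  Z
```

move_arm --deltas '[0.0015,0,0,0,0,0,0,0.0025,0,0,0,0,0,0,0.0025,0,0,0,0,0,0,0.0025,0,0,0,0,0,0]'

```text
t: 20.9
tool_pos: [0.5705, -0.1615, 0.1279]
orientation: [2.194, 2.245, -0.002]
force: [1.4, -14.1, 2.3]
opening: 0.0343
gripper_force: 50.0
```

```bash
python3 f.py d | grep -v t.p\ po
python3 - <<'E'
import cv2,numpy as np
I=[cv2.resize(cv2.imread(f"pics/{n}.png")[175:235,195:345],None,fx=5,fy=5,interpolation=cv2.INTER_CUBIC) for n in("g3top","td")]
cv2.imwrite("pics/cmp.png",cv2.resize(np.vstack(I),(750,600)))
E
```

```text
[  1.69 -13.94   2.75] [ 0.5705 -0.1616  0.128 ]
top padtop 500 A [0.0789 0.0822 0.1037 0.1247 0.1289] B [-0.0332  0.0341] Z 0.0655
top jaw 126 A [-0.076  -0.003   0.0567  0.0615  0.0622] B [-0.034   0.0346] Z 0.0631
top block 698 A [0.0888 0.0943 0.1217 0.1497 0.1552] B [-0.0343  0.0346] Z 0.0658
top trigtop 0 A  B  Z
```

View pics/cmp.png

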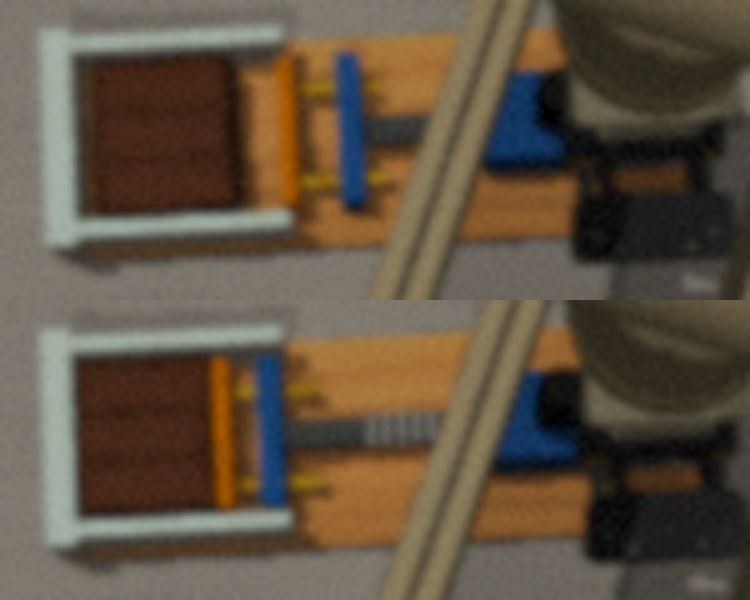

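Block (145,430) is now flush with the end wall, and the pad-to-jaw pitch shrank from about 63 px to about 49 px. I'll measure that to subpixel precision.

```bash
cat > c.py <<'E'
from h import *
from gap import O,a,b
import sys
m=robot.camera_model("top"); K=np.array(m["K"]);R=np.array(m["R"]);t=np.array(m["t"]); tw=-R.T@t
Ag=np.arange(-.06,.11,.0005); Bg=np.r_[np.arange(-.034,-.024,.001),np.arange(.024,.034,.001)]
AA,BB=np.meshgrid(Ag,Bg); W=np.dstack([O[0]+AA*a[0]+BB*b[0],O[1]+AA*a[1]+BB*b[1],np.full(AA.shape,.062)])
C=W@R.T+t; p=C@K.T; p=p[...,:2]/p[...,2:]
for n in sys.argv[1:]:
    im=cv2.imread(f"pics/{n}.png").astype(np.float32)
    q=cv2.remap(im,p[...,0].astype(np.float32),p[...,1].astype(np.float32),cv2.INTER_LINEAR)
    bl=np.clip(q[...,0]-q[...,2]-5,0,None).mean(0); 
    sat=np.clip(q[...,2]-q[...,0]-0,0,None).mean(0)
    j=np.argmax(bl); w=slice(max(j-20,0),j+21); jc=(Ag[w]*bl[w]).sum()/bl[w].sum()
    k=(Ag>jc+.012)&(Ag<jc+.042); s=np.where(k,sat,0); i=np.argmax(s); lo=s>0.6*s[i]
    l=lo&(abs(Ag-Ag[i])<.009); pc=(Ag[l]*s[l]).sum()/s[l].sum()
    print(n,jc.round(4),pc.round(4),"pitch mm",round(1e3*(pc-jc),2))
E
python3 c.py g1top g2top g3top g4top g5top ta tb tc td
```

```text
g1top -0.0311 0.0014 pitch mm 32.43
g2top -0.006 0.0265 pitch mm 32.54
g3top 0.0178 0.0515 pitch mm 33.74
g4top 0.0411 0.0722 pitch mm 31.13
g5top 0.0497 0.0781 pitch mm 28.36
ta 0.0524 0.0806 pitch mm 28.19
tb 0.0543 0.0825 pitch mm 28.24
tc 0.0566 0.0823 pitch mm 25.74
td 0.0583 0.0825 pitch mm 24.17
```

move_arm --deltas '[0.0006,0,0,0,0,0,0,0.0006,0,0,0,0,0,0,0.0006,0,0,0,0,0,0,0.0006,0,0,0,0,0,0]'

```text
t: 21.65
tool_pos: [0.5704, -0.1611, 0.128]
orientation: [2.194, 2.244, -0.003]
force: [2.5, -14.3, 2.6]
opening: 0.0336
gripper_force: 50.0
```

```bash
python3 f.py e | head -1; python3 c.py td te; python3 f.py f | head -1; python3 c.py tf
```

```text
[  1.92 -14.6    2.11] [ 0.5704 -0.1611  0.1279]
td 0.0583 0.0825 pitch mm 24.17
te 0.0586 0.0825 pitch mm 23.9
[  1.87 -14.96   2.34] [ 0.5705 -0.1611  0.128 ]
tf 0.0586 0.0825 pitch mm 23.89
```

```bash
python3 -c "
from plant import robot; print(robot.close_job())"
```

```text
the job is handed in; nothing more can be done
None
```

I set the lid flat on the brown board and pumped the trigger until the block was against the end wall. I handed the job in at about 22 s, still holding the trigger with the pad pressed in about 9 mm of its 18 mm (measured 8.6 to 9.1 mm).

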